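Clamp a steel block in the assembly fixture with the toggle clamp

TASK

Get the steel block ready for its screws: put it in the guide channel of the aluminium fixture and slide it gently home against the end stop. Then push the red handle of the toggle clamp with closed fingers, back and down past its over-centre point, until it snaps down on its own stop and the sprung rubber tip stays locked on the block; it gets stiff before the centre and slack after it, so feel for that and do not lean on the handle. Leave the other things on the bench where they are.

Things in the scene. Friction and masses are not known exactly. Their poses are not given: they have to be found in the camera images.
- fixture: Aluminium plate 110 x 230 x 12 mm, fixed on the bench. Origin: centre of its underside, z up. y runs along the guide channel, away from the clamp. On its top, about x = 0: two steel rails 6 mm high, 28 mm apart, y = 4 to 48 mm; a lead-in widening from 28 to 47 mm, y = 46 to 71 mm; then bare plate to y = 115 mm. A toggle clamp stands on it at y < 0.
- block_home (a point): Where the block's centre belongs: fixture x = 0, y = 30, z = 22 mm, axes as the fixture's; the block then touches the end stop, its 50 mm length along y. While the clamp is open its bar and spindle stand up over fixture y = -45 to 10 mm, up to 145 mm high, so a gripper has little room above this place: slide the block in from +y.
- channel_mouth (a point): Point on the plate's top (12 mm up) at fixture x = 0, y = 85 mm, axes as the fixture's: clear place before the channel where the block can be set down, its length along y, and then be pushed along -y.
- end_stop: Dark steel stop 30 x 10 x 13 mm, screwed on the plate across the channel. Origin: centre of its underside, on the plate's top. The face that meets the block looks to fixture +y, 5 mm from the origin. Rigid.
- block_center (a point): Centre (half-way up) of the loose ground steel block, 25 x 50 x 20 mm (x, y, z), 0.12 to 0.26 kg, two screw holes in its top. It starts flat on the bench; grasp it across its 25 mm (its x axis). Either end may face the stop.
- grip_open (a point): Point fixed to the fixture (0, -83, 148 mm), axes as the fixture's: about where the centre of the handle's red grip, a round bar 15 mm thick and 75 mm long, is while the clamp is open; give or take 9 mm up or down and 15 mm along y. The handle then stands up, 60 to 85 degrees from level. The handle itself is not tracked. Push on its face that looks to fixture +y, above the bar.
- grip_down (a point): Point fixed to the fixture (0, -136, 74 mm): about where the grip's centre is with the handle down on its stop, nearly level along y; give or take 9 mm in height, as the packing under the clamp differs. Opening to stop, the grip's centre goes in the plane x = 0 by (y, z) of about (-83,148), (-105,144), (-117,136), (-125,125), (-130,109), (-133,90), (-136,74) mm: first back, then down.
- clamp_spindle: Sprung spindle, 15 mm rubber tip, on the clamp's bar. Origin: centre of the tip's end; z: out of its back, up when locked. The handle moves with 0 to 3 N; once the tip bears on the block, 10 to 40 mm above the stop, it takes 2 to 12 N, easing to none at the centre, 2 to 6 mm above the stop. Left short it springs up. Pushing with 15 N or more is too much. Locked: 12 to 28 N on the block.
- torque_driver: torque screwdriver 162 mm long, 38 mm thick, lying between the robot and the fixture; leave it alone
- screw_pot: small steel pot with screws, 57 mm wide, 30 mm high, behind the fixture; leave it alone
- marker_1: marker pen 137 mm long lying at the front to the right; leave it alone
- caliper: sliding caliper 210 mm long lying behind the handle side; leave it alone
- hex_key_5: hex key 107 mm long lying to the left at the front; leave it alone

How it is judged:
On the way, in this order (a step that is already met when the one before it is completed fails the run):
1. the block lies in the channel, home against the end stop (y of block_center in the frame of fixture between 0.028 and 0.0315 m and x of block_center in the frame of fixture between -0.0035 and 0.0035 m and z of block_center in the frame of fixture between 0.019 and 0.024 m), for 0.1 s.
2. the clamp's rubber tip is down and presses on the block with more than 8 N while nothing holds the handle: it is past the centre and locked (angle between clamp_spindle's own z axis and vertical below 0.08 rad and contact force between clamp_spindle and anything else above 8 N and contact force between the fingers and anything else below 0.2 N), for 0.3 s.
At the end, for the whole second after the job is handed in: The block lies flat in the channel within 1.5 mm of the end stop (1.5 mm of play to either side), and the clamp is locked past its centre: by itself its rubber tip stays down on the block, upright within 0.08 rad, and presses on it with more than 8 N (all of step 1 and angle between clamp_spindle's own z axis and vertical below 0.08 rad and contact force between clamp_spindle and anything else above 8 N); the robot touches nothing.
It fails at once if once the block is home, the fingers press on anything (the handle, its stop) with more than 16 N (contact force between the fingers and anything else above 16 N and y of block_center in the frame of fixture between 0.02 and 0.0315 m and x of block_center in the frame of fixture between -0.0035 and 0.0035 m and z of block_center in the frame of fixture between 0.019 and 0.024 m).
It fails at once if the block is rammed against the end stop with more than 25 N while it is slid home (contact force between end_stop and anything else above 25 N and contact force between clamp_spindle and anything else below 1 N).
It fails at once if another thing on the bench is moved by more than 20 mm (distance of any of torque_driver, screw_pot, marker_1, caliper, hex_key_5 from where it was at the start of the episode above 0.02 m).
It also fails if it takes over 72 s, if anything falls off the work surface, if the arm or the gripper's body presses on something with over 40 N, if the wrist force passes 120 N, or if a joint passes its speed limit or range.

ROBOT

A 6-joint arm with a two-finger parallel gripper is mounted at the origin on a cart in front of the work surface, level with it; the furniture and walls round the work are solid. World frame = base frame: x ahead of the robot, y to its left, z up, the work surface at z = 0. Lengths are in m, angles in rad, forces in N, time in s.
With the tool pointing down it reaches from about 0.275 to 0.875 m from the base axis. Payload 12.5 kg.
Tool frame: the origin (TCP) lies at the very end of the fingers, on their centre line; the grasp point (between the pads) lies 19 mm behind it; x points along the fingers, y is the direction in which the jaws open and shut, and the axes are right-handed (so a half turn about x gives the same grasp; the last joint's range is limited). The gripper opens to 85 mm and grips with 20 to 120 N. Pads are 22 mm wide; open, the fingers measure 114 mm over their backs; the gripper's body (76 mm by 85 mm) begins 54 mm behind the grasp point. The pads swing forward as they close: fully open they stand 13 mm farther back than shut.
Start: joints at [-1.361, 0.351, 1.652, -0, 1.139, -0.085], TCP at [0.16, -0.526, 0.231] pointing down, gripper open.
Joint ranges: [-2.75, 2.75], [-0.79, 2.1], [0.01, 2.65], [-1.57, 4.71], [0.07, 3.14], [-2.87, 2.87]. Speed limits (rad/s): [2.22, 2.22, 2.79, 3.14, 3.14, 3.14].

INTERFACE

Orientations are given as a 3x3 rotation matrix whose columns are the frame's x, y, z axes.
In Python, from bench import manip gives the robot as it stands. Calls block until the motion is done:
- manip.move_ptp(position, orientation): joint-space move of the TCP to a pose.
- manip.move_l(position, attitude=None, max_speed=0.15): straight line of the TCP; attitude=None keeps the orientation; max_speed is the mean speed in m/s.
- manip.move_j(angles): joint-space move.
- manip.set_gripper(opening, effort=None): opening from 0.0 (shut) to 1.0 (fully open); effort is the grip in N (None keeps the last); returns when the fingers have stopped.
- manip.dwell(seconds).
- manip.inverse_kinematics(position, orientation): joint angles nearest the present ones, or None.
- manip.grab_frame(name): name is "scene" or "top" or "wrist"; returns (picture, depth): 420x560x3 uint8, red, green, blue; 420x560 float32, m along the optical axis (not along the pixel's ray), 0 where there is no reading.
- manip.get_calibration(name): a dict with "camera_matrix" (3x3 intrinsics, pixels), "R" (3x3) and "t" (3): a world point X has camera coordinates R X + t. Camera axes: x right, y down, z forward; pixel columns grow to the right and rows downward; lengths in m; the calibration is good to about 2 mm. A picture is of the moment at which its call begins: read the wrist's pose just before it. get_calibration takes no time and is no camera call; for the wrist camera it gives the pose at the moment of the call.
A pose or a line that the arm cannot do raises manip.Unreachable and nothing moves.
- manip.sign_off(): hands the job in, once; it reports no verdict.
Trained networks look in the newest picture that a camera, given by its name, has taken for a name from the list of things; names that differ only in an ending like _2 or _b are one class to them, and where a whole thing is asked for, a point or a joint stands for the part that bears it (a point fixed in the world has none). Each returns a list of dicts, best first, with "confidence" (0 to 1); they miss things now and then, are a little off and sometimes report something else, mostly with a low value. They report only what shows in the picture. A call takes as long as a camera call.
- manip.look_for(camera, name): "at" ([x, y, z] in m, in world coordinates, good to about 4 mm: the middle of the surface that is visible of it).
Readings, each from a call of its own:
- manip.current_time(): time.
- manip.current_qpos(): joint angles.
- manip.current_joint_vel(): joint speeds.
- manip.current_joint_torque(): joint torques, N m.
- manip.current_ee_pos(): TCP position.
- manip.current_tcp_rot(): TCP orientation.
- manip.current_force(): force on the tool from outside, world axes, zero at the start.
- manip.current_ft_torque(): the same for the moment, N m.
- manip.current_grip_width(): opening from 0.0 (shut) to 1.0 (fully open).
Only numpy, scipy, OpenCV 4.12 (cv2) and the standard library are available. Lean on these libraries where they do the work, as an engineer would, in place of code of your own. Each camera call takes 0.05 s, during which the arm holds its last target. There are 200 camera calls.

## Working session

There is one attempt and no reset: what is moved stays moved. The work goes in short steps, each a Python script; the robot and the scene stay as the last script left them, time stands still between calls to the robot, and variables do not carry over. Pictures are saved under pics/ and viewed, about 8 in all and at most 12, crops included, and the job is handed in when it is done.

```bash
mkdir -p pics; ls
python3 - <<'E'
from bench import manip
import cv2,numpy as np
for c in ["scene","top"]:
    p,d=manip.grab_frame(c); cv2.imwrite(f"pics/{c}0.png",p[:,:,::-1]); np.savez(f"{c}0.npz",p=p,d=d)
    for n in ["fixture","block_center","end_stop","clamp_spindle","torque_driver","screw_pot","caliper","marker_1","hex_key_5"]:
        print(c,n,[(np.round(r["at"],4),round(r["confidence"],2)) for r in manip.look_for(c,n)[:2]])
    k=manip.get_calibration(c);print(k)
print(manip.current_time())
E
```

```text
pics
scene fixture [(array([0.5906, 0.104 , 0.0117]), 0.8)]
scene block_center [(array([0.4601, 0.3063, 0.02  ]), 0.51)]
scene end_stop [(array([0.3813, 0.1473, 0.0314]), 0.56), (array([0.5877, 0.1009, 0.0102]), 0.41)]
scene clamp_spindle [(array([0.5834, 0.0543, 0.1152]), 0.59), (array([0.5854, 0.1028, 0.0129]), 0.27)]
scene torque_driver [(array([0.3842, 0.1466, 0.0302]), 0.67), (array([0.7324, 0.1104, 0.018 ]), 0.33)]
scene screw_pot [(array([0.7317, 0.108 , 0.0186]), 0.5)]
scene caliper [(array([ 0.7097, -0.1964,  0.0102]), 0.65)]
scene marker_1 [(array([ 0.3848, -0.137 ,  0.0125]), 0.45)]
scene hex_key_5 [(array([0.3656, 0.4604, 0.0091]), 0.54)]
{'camera_matrix': array([[416.28279702,   0.        , 278.04006016],
       [  0.        , 416.28279702, 208.99073268],
       [  0.        ,   0.        ,   1.        ]]), 'R': array([[-0.82199908, -0.56943559,  0.00778539],
       [-0.4531864 ,  0.64578837, -0.61447495],
       [ 0.3448762 , -0.50862608, -0.78889792]]), 't': array([0.55266439, 0.22130996, 1.0776072 ])}
top fixture [(array([0.5884, 0.0937, 0.01  ]), 0.81)]
top block_cen
[... 252 characters left out ...]
0072]), 0.33)]
top screw_pot [(array([0.7301, 0.1122, 0.0089]), 0.74)]
top caliper [(array([ 0.7089, -0.1999,  0.0064]), 0.62), (array([0.5839, 0.0978, 0.0125]), 0.17)]
top marker_1 [(array([ 0.3873, -0.1479,  0.0081]), 0.62)]
top hex_key_5 [(array([0.3657, 0.4641, 0.0058]), 0.42), (array([0.5809, 0.0534, 0.121 ]), 0.3)]
{'camera_matrix': array([[383.31435237,   0.        , 275.63970996],
       [  0.        , 383.31435237, 205.52745024],
       [  0.        ,   0.        ,   1.        ]]), 'R': array([[-0.05885976, -0.99825565, -0.00460198],
       [-0.97739164,  0.05856615, -0.20316393],
       [ 0.20307906, -0.00746024, -0.97913392]]), 't': array([0.17890792, 0.54502856, 0.9522323 ])}
1.0
```

```bash
cat > h.py <<'E'
import numpy as np,cv2
def world(d,k):
    K,R,t=np.array(k["camera_matrix"]),np.array(k["R"]),np.array(k["t"])
    v,u=np.indices(d.shape)
    c=np.stack([(u-K[0,2])/K[0,0]*d,(v-K[1,2])/K[1,1]*d,d],-1)
    W=(c-t)@R; W[d<=0]=np.nan
    return W
def proj(X,k):
    c=np.asarray(X)@np.array(k["R"]).T+np.array(k["t"]); q=c@np.array(k["camera_matrix"]).T
    return q[...,:2]/q[...,2:]
def rect(W,m):
    P=W[m][:,:2].astype(np.float32); return cv2.minAreaRect(P*1000),len(P)
E
python3 - <<'E'
from h import *
from bench import manip
a=np.load("top0.npz");s=np.load("scene0.npz")
im=np.hstack([cv2.resize(a["p"],(560,420)),s["p"]])[:,:,::-1]
cv2.imwrite("pics/both.png",cv2.resize(a["p"][80:350,80:480,::-1],(800,540)))
for n,z in (("top",a),("scene",s)):
    W=world(z["d"],manip.get_calibration(n))
    X,Y,Z=W[...,0],W[...,1],W[...,2]
    m=(abs(X-.59)<.16)&(abs(Y-.1)<.16)&(Z>.007)&(Z<.015)&((X-.731)**2+(Y-.11)**2>.045**2)
    l,st,_=None,None,None
    n_,lab,stt,_=cv2.connectedComponentsWithStats(m.astype(np.uint8)); i=1+np.argmax(stt[1:,4])
    print(n,"fix",rect(W,lab==i),np.nanmedian(Z[lab==i]))
    m=(abs(X-.46)<.06)&(abs(Y-.305)<.06)&(Z>.013)
    print(n,"blk",rect(W,m),np.nanmedian(Z[m]))
    m=(abs(X-.59)<.07)&(Y<.08)&(Y>-.1)&(Z>.10)
    print(n,"hi",np.nanmin(W[m],0),np.nanmax(W[m],0))
E
```

```text
top fix (((588.2387084960938, 71.63665771484375), (229.95001220703125, 110.95418548583984), 80.4830093383789), 2163) 0.012310793190969838
top blk (((461.8324279785156, 300.8177795410156), (49.958248138427734, 25.171491622924805), 65.12466430664062), 180) 0.020713462580114427
top hi [ 0.56508731 -0.03023807  0.10176468] [0.59268402 0.06836719 0.18840647]
scene fix (((590.6778564453125, 71.2543716430664), (232.79074096679688, 117.12008666992188), 80.86009216308594), 1460) 0.012660872018644541
scene blk (((461.7525939941406, 301.87677001953125), (50.40806198120117, 26.927318572998047), 67.32044219970703), 198) 0.0207515736832964
scene hi [ 0.56467009 -0.02891876  0.10000348] [0.59358382 0.06923585 0.18771877]
```

View pics/both.png

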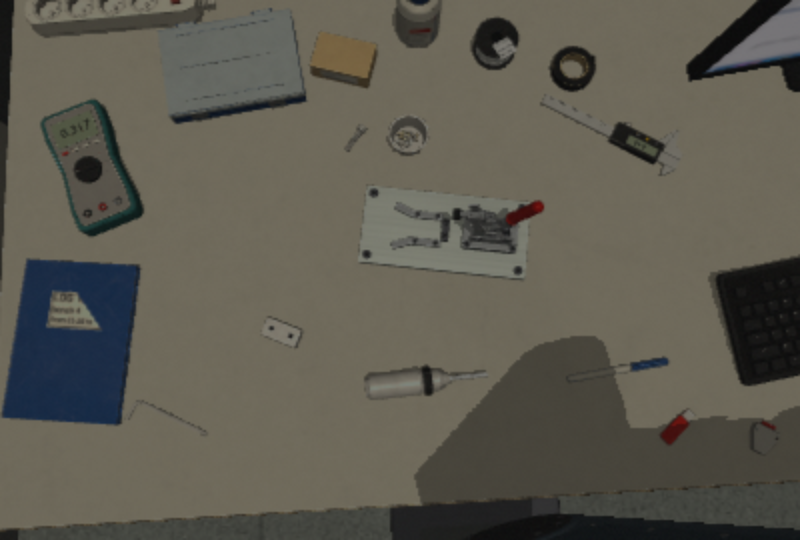

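View pics/scene0.png

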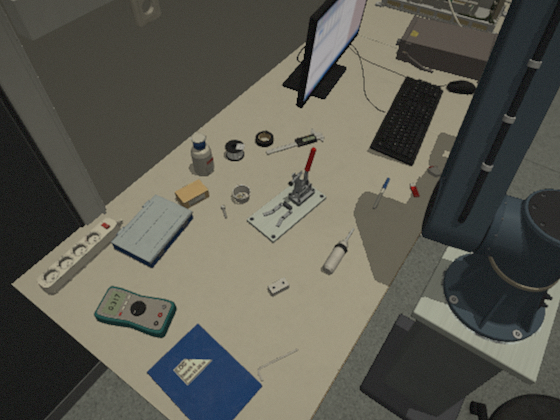

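The top view shows the fixture centred near (445,232), with the channel opening to the left and the red handle leaning right. The block is at (282,332) and the driver at (430,382). Both cameras' depth agrees on the poses: fixture (0.588, 0.0715) with y at 80.5°, block (0.462, 0.301) with its length at about 66°. Next I'll take close wrist views of each.

```bash
cat >> h.py <<'E'
def R_down(a):
    "tool x down, tool y along world angle a (rad)"
    x=np.array([0,0,-1.]);y=np.array([np.cos(a),np.sin(a),0]);return np.stack([x,y,np.cross(x,y)],1)
E
python3 - <<'E'
from h import *
from bench import manip
fo=np.array([.5885,.0715]);th=np.radians(-9.5)
F=lambda x,y:fo+np.array([x*np.cos(th)-y*np.sin(th),x*np.sin(th)+y*np.cos(th)])
for a in (th,th+np.pi):
    print([np.round(manip.inverse_kinematics(np.r_[q,z],R_down(a)),2) for q,z in ((F(0,85),.28),(F(0,-76),.15),(F(0,-136),.08),(np.array([.462,.301]),.2))])
def go(p,a,n):
    manip.move_ptp(p,R_down(a)); k=manip.get_calibration("wrist");pic,d=manip.grab_frame("wrist")
    cv2.imwrite(f"pics/{n}.png",pic[:,:,::-1]);np.savez(n+".npz",p=pic,d=d,R=k["R"],t=k["t"],K=k["camera_matrix"]);return k,d
q=manip.inverse_kinematics(np.r_[F(0,85),.30],R_down(th)); a=th if abs(q[5])<1.6 else th+np.pi
go(np.r_[F(0,60),.30],a,"w1"); print(manip.current_time())
k,d=go(np.array([.462,.301,.22]),a+np.radians(-15),"w2"); print(manip.current_time(), manip.current_force())
W=world(d,k);X,Y,Z=[W[...,i] for i in range(3)]
m=(abs(X-.46)<.05)&(abs(Y-.305)<.05)&(Z>.013); print(rect(W,m),np.nanmedian(Z[m]))
im=np.hstack([cv2.imread("pics/w1.png"),cv2.imread("pics/w2.png")]);cv2.imwrite("pics/w12.png",cv2.resize(im,(800,300)))
E
```

```text
Traceback (most recent call last):
TypeError: unsupported operand type(s) for *: 'NoneType' and 'float'
```

Run:
```python
from h import *
from bench import manip
fo=np.array([.5885,.0715]);th=np.radians(-9.5)
F=lambda x,y:fo+np.array([x*np.cos(th)-y*np.sin(th),x*np.sin(th)+y*np.cos(th)])
for a in (th,th+np.pi):
    for q,z in ((F(0,85),.28),(F(0,60),.3),(F(0,-76),.15),(F(0,-136),.08),(np.array([.462,.301]),.2)):
        s=manip.inverse_kinematics(np.r_[q,z],R_down(a)); print(None if s is None else np.round(s,2))
def go(p,a,n):
    manip.move_ptp(p,R_down(a)); k=manip.get_calibration("wrist");pic,d=manip.grab_frame("wrist")
    cv2.imwrite(f"pics/{n}.png",pic[:,:,::-1]);np.savez(n+".npz",p=pic,d=d,R=k["R"],t=k["t"],K=k["camera_matrix"]);return k,d
q=manip.inverse_kinematics(np.r_[F(0,60),.30],R_down(th)); a=th if q is not None and abs(q[5])<1.7 else th+np.pi
print("a",a)
go(np.r_[F(0,60),.30],a,"w1"); print(manip.current_time())
k,d=go(np.array([.462,.301,.22]),a+np.radians(-15),"w2"); print(manip.current_time(), manip.current_force())
W=world(d,k);X,Y,Z=[W[...,i] for i in range(3)]
m=(abs(X-.46)<.05)&(abs(Y-.305)<.05)&(Z>.013); print(rect(W,m),np.nanmedian(Z[m]))
im=np.hstack([cv2.imread("pics/w1.png"),cv2.imread("pics/w2.png")]);cv2.imwrite("pics/w12.png",cv2.resize(im,(800,300)))
```

```text
None
None
None
None
[ 0.49  0.39  1.68 -0.    1.07  0.66]
None
None
None
None
[ 0.49  0.39  1.68 -0.    1.07 -2.48]
a 2.975786374650332Traceback (most recent call last):
  File "<stdin>", line 13, in <module>
  File "<stdin>", line 9, in go
bench.Unreachable: the arm cannot take that pose within its joint ranges
```

Units slip: I gave F millimetres where it needs metres.

Run:
```python
from h import *
from bench import manip
fo=np.array([.5885,.0715]);th=np.radians(-9.5)
F=lambda x,y:fo+np.array([x*np.cos(th)-y*np.sin(th),x*np.sin(th)+y*np.cos(th)])/1
for a in (th,):
    for q,z in ((F(0,.060),.3),(F(0,-.076),.15),(F(0,-.136),.08)):
        s=manip.inverse_kinematics(np.r_[q,z],R_down(a)); print(None if s is None else np.round(s,2))
def go(p,a,n):
    manip.move_ptp(p,R_down(a)); k=manip.get_calibration("wrist");pic,d=manip.grab_frame("wrist")
    cv2.imwrite(f"pics/{n}.png",pic[:,:,::-1]);np.savez(n+".npz",p=pic,d=d,R=k["R"],t=k["t"],K=k["camera_matrix"]);return k,d
a=th
go(np.r_[F(0,.060),.30],a,"w1"); print(manip.current_time())
k,d=go(np.array([.462,.301,.22]),a+np.radians(-15),"w2"); print(manip.current_time(), manip.current_force())
W=world(d,k);X,Y,Z=[W[...,i] for i in range(3)]
m=(abs(X-.46)<.05)&(abs(Y-.305)<.05)&(Z>.013)
if m.any(): print(rect(W,m),np.nanmedian(Z[m]))
im=np.hstack([cv2.imread("pics/w1.png"),cv2.imread("pics/w2.png")]);cv2.imwrite("pics/w12.png",cv2.resize(im,(800,300)))
```

```text
[ 0.14  0.41  1.39 -0.    1.34  0.3 ]
[-0.09  0.49  1.66 -0.    0.99  0.08]
[-0.19  0.58  1.72 -0.    0.84 -0.03]
3.8417
4.8167 [-0.39546045 -0.47130352  0.43576551]
(((459.5399475097656, 303.849609375), (49.50273132324219, 119.17741394042969), 65.3036880493164), 32812) 0.30109961070139635
```

View pics/w12.png

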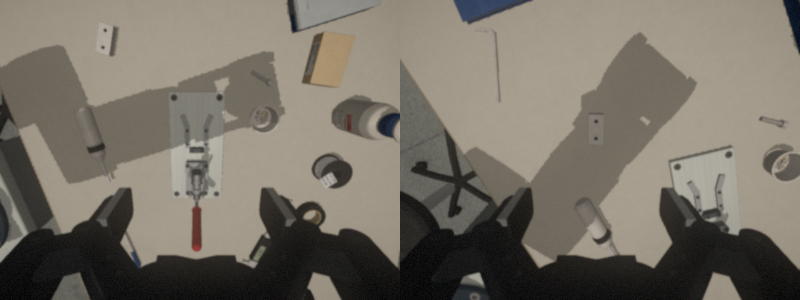

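The wrist views show the fixture square in view (left: plate at x 170–225, handle at (196,225)), and the block at (596,128) in the right view, aligned with the tool. I'll fit both with the fingers masked out.

Run:
```python
from h import *
for n in ("w1","w2"):
    z=np.load(n+".npz");W=world(z["d"],dict(R=z["R"],t=z["t"],camera_matrix=z["K"]));X,Y,Z=[W[...,i] for i in range(3)]
    m=(abs(X-.46)<.06)&(abs(Y-.305)<.06)&(Z>.013)&(Z<.028); print(n,"blk",rect(W,m) if m.any() else 0,np.nanmedian(Z[m]))
    print("bench z",np.nanmedian(Z[(abs(X-.52)<.03)&(abs(Y-.25)<.03)]))
    if n=="w1":
        m=(abs(X-.59)<.16)&(abs(Y-.1)<.2)&(Z>.007)&(Z<.0155)
        nn,lab,s,_=cv2.connectedComponentsWithStats(m.astype(np.uint8));i=1+np.argmax(s[1:,4])
        r=rect(W,lab==i);print("fix",r,np.nanmedian(Z[lab==i]))
        (c,_,_),_=r; fo=np.array(c)/1000;th=np.radians(-9.5)
        P=W[...,:2]-fo; fx=P[...,0]*np.cos(th)+P[...,1]*np.sin(th);fy=-P[...,0]*np.sin(th)+P[...,1]*np.cos(th)
        # plate long edges -> angle, centre
        pl=lab==i
        for lo in np.arange(-.11,.11,.02):
            s=pl&(fy>lo)&(fy<lo+.02); q=fx[s]*1e3; print(int(lo*1e3),np.round([q.min(),q.max()],1),end=" ")
        print()
        for lo,hi in ((.008,.02),(.02,.034),(.034,.046),(.05,.06),(.06,.07)):
            s=(fy>lo)&(fy<hi)&(abs(fx)<.04)&(Z>.0152)&(Z<.022)
            L=fx[s&(fx<0)]*1e3;Rr=fx[s&(fx>0)]*1e3
            print(lo,np.round([L.min(),L.max(),Rr.min(),Rr.max()],1),len(L),len(Rr))
        s=(Z>.1)&(abs(fx)<.05)&(fy<-.04)&(fy>-.2)
        for zz in np.arange(.1,.2,.01):
            t=s&(Z>zz)&(Z<zz+.01)
            if t.any(): print(round(zz,2),"fy",np.round(1e3*np.percentile(fy[t],[2,50,98])),"fx",np.round(1e3*np.percentile(fx[t],[2,98])))
```

```text
w1 blk (((463.7629699707031, 301.5232849121094), (50.185829162597656, 26.10680389404297), 65.78071594238281), 946) 0.02010963973470878
bench z 0.00022032340862790557
fix (((589.9180908203125, 71.52735900878906), (229.54896545410156, 110.25972747802734), 80.32063293457031), 8622) 0.012182500507710222
-110 [-55.3  53.9] -90 [-55.   54.8] -69 [-54.3  54.2] -49 [-55.1  54.9] -29 [-54.6  54.4] -9 [-55.1  54.9] 10 [-54.5  54.6] 30 [-55.   55.3] 50 [-54.4  54.5] 70 [-54.8  55.1] 90 [-54.6  55.3] 
0.008 [-23.3 -14.5  14.4  23.2] 54 56
0.02 [-23.1 -14.3  14.3  23. ] 64 63
0.034 [-22.9 -14.2  14.2  22.8] 57 58
0.05 [-28.1 -15.6  15.5  28.1] 53 55
0.06 [-32.  -19.6  19.6  32.2] 54 55
0.1 fy [-70. -69. -67.] fx [-3.  2.]
0.11 fy [-76. -70. -69.] fx [-8.  7.]
0.12 fy [-78. -71. -40.] fx [-8.  7.]
0.13 fy [-81. -76. -73.] fx [-7.  7.]
0.14 fy [-84. -79. -76.] fx [-7.  7.]
0.15 fy [-87. -82. -80.] fx [-7.  6.]
0.16 fy [-90. -86. -83.] fx [-7.  6.]
0.17 fy [-96. -89. -86.] fx [-8.  7.]
0.18 fy [-101.  -94.  -89.] fx [-7.  6.]
w2 blk (((463.8730773925781, 301.73236083984375), (49.50425720214844, 23.895036697387695), 64.7577133178711), 912) 0.020144886563085766
bench z 0.2858007712706296
```

```bash
cat >> h.py <<'E'
fo=np.array([.5898,.0715]);th=np.radians(-9.6)
fX=np.array([np.cos(th),np.sin(th),0]);fY=np.array([-np.sin(th),np.cos(th),0])
def F(x,y,z): return np.r_[fo,0]+x*fX+y*fY+np.array([0,0,z])
def ff(m,b): 
    "tool force in fixture axes minus baseline"
    f=np.array(m.current_force())-b; return np.array([f@fX,f@fY,f[2]])
E
python3 - <<'E'
from h import *
from bench import manip
b=np.radians(-24.7);by=np.array([-np.sin(b),np.cos(b)])
g=np.array([.4638,.3016])+.008*by
manip.set_gripper(.65,40)
manip.move_ptp(np.r_[g,.06],R_down(b)); f0=np.array(manip.current_force())
manip.move_l(np.r_[g,.008],max_speed=.06); print("down",np.array(manip.current_force())-f0)
manip.set_gripper(0,40); print("w",manip.current_grip_width(),np.array(manip.current_force())-f0)
manip.move_l(np.r_[g,.10],max_speed=.12); print("lift",np.array(manip.current_force())-f0,manip.current_grip_width())
manip.move_ptp(F(0,.093,.06),R_down(th)); f1=np.array(manip.current_force()); print("w",manip.current_grip_width())
k=manip.get_calibration("wrist");pic,d=manip.grab_frame("wrist");cv2.imwrite("pics/w3.png",pic[:,:,::-1])
manip.move_l(F(0,.093,.024),max_speed=.06)
z=.024
while z>.017:
    z-=.001;manip.move_l(F(0,.093,z),max_speed=.02); f=ff(manip,f1); print(round(z,4),np.round(f,2))
    if f[2]>3: break
print(manip.current_time(),manip.current_ee_pos()); np.save("f1.npy",f1)
E
```

```text
down [-1.68017279 -0.18579517 -1.10995857]
w 0.28130018108637045 [-2.30423278 -0.89475609  5.09801579]
lift [-1.5626196  -0.64016966 -3.33366164] 0.27887625543407135
w 0.28134971570597356
0.023 [0.41 0.22 1.  ]
0.022 [ 1.08 -1.36  0.07]
0.021 [ 0.32 -0.25  0.6 ]
0.02 [-1.57 -2.33  7.02]
10.8583 [0.60546877 0.1632556  0.02050908]
```

View pics/w3.png

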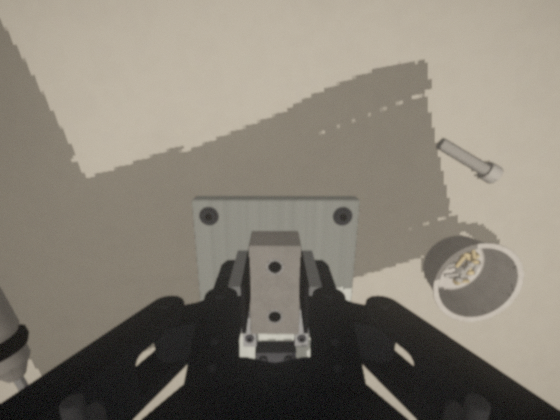

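The block is held square at (274,280), centred over the plate with the end stop ahead at (275,347). It touched the plate at z≈0.0205. Next I slide it into the channel while still gripped.

Run:
```python
from h import *
from bench import manip
f1=np.load("f1.npy"); z=.0207
manip.move_l(F(0,.093,z),max_speed=.02)
t0=manip.current_time()
for y in np.arange(.090,.0625,-.003):
    manip.move_l(F(0,y,z),max_speed=.03); f=ff(manip,f1); print(round(y*1e3),np.round(f,1),end=" ")
    if abs(f[1])>8 or abs(f[0])>12: print("STOP");break
print(manip.current_time()-t0,manip.current_ee_pos(),manip.current_grip_width())
```

```text
90 [ 0.8 -0.4  0.3] 87 [ 0.6 -1.1  0.5] 84 [ 0.9 -0.3  0.7] 81 [ 1.2 -0.9 -0.3] 78 [ 0.7 -0.7  0.8] 75 [ 2.1 -1.1 -0. ] 72 [ 0.4 -2.4  0.1] 69 [ 0.8 -0.4 -0.2] 66 [ 0.3 -1.  -0.6] 63 [0.2 0.1 0.3] 2.5 [0.60029674 0.13345877 0.02071622] 0.28060574674031286
```

Run:
```python
from h import *
from bench import manip
manip.set_gripper(.5,40)
manip.move_l(F(0,.066,.06),max_speed=.1)
manip.move_l(F(0,.115,.06),max_speed=.15)
manip.set_gripper(0,40)
manip.move_l(F(0,.115,.0215),max_speed=.08)
manip.move_l(F(0,.098,.0215),max_speed=.05)
f2=np.mean([manip.current_force() for _ in range(3)],0);np.save("f2.npy",f2);t0=manip.current_time()
y=.098
while y>.060:
    y-=.002 if y>.072 else .0007
    manip.move_l(F(0,y,.0215),max_speed=.02); f=ff(manip,f2); print(round(y*1e3,1),np.round(f,1),end=" ")
    if f[1]>6 or np.abs(f).max()>9:
        print("STOP");break
print(manip.current_time()-t0,manip.current_time(),(np.array(manip.current_ee_pos())-F(0,0,0))@np.c_[fX,fY])
```

```text
96.0 [-0.5 -0.6  0.5] 94.0 [ 0.2  0.2 -0.7] 92.0 [0.4 0.4 0. ] 90.0 [-1.   0.1  0.2] 88.0 [-0.3  0.5  0.2] 86.0 [-1.4  0.3  1.1] 84.0 [-0.5  0.4  0.7] 82.0 [-1.1 -0.4  0.5] 80.0 [-0.3  0.6  0.8] 78.0 [-0.2 -1.  -0.3] 76.0 [-0.2  0.6  0.5] 74.0 [-1.1 -0.2 -0.6] 72.0 [-0.3 -0.1  0.4] 71.3 [-0.6  0.1  0.1] 70.6 [-0.8 -0.   0.3] 69.9 [-0.8 -0.8  0.7] 69.2 [-0.4 -0.  -0.3] 68.5 [-0.7 -0.  -0.1] 67.8 [-0.2 -0.1  1. ] 67.1 [-0.  -0.1  0.7] 66.4 [-1.3  5.  -0.4] 65.7 [-0.9  9.6  1. ] STOP
5.5 22.0583 [0.00016947 0.06677379]
```

Run:
```python
from h import *
from bench import manip
manip.move_l(F(0,.09,.0215),max_speed=.08)
manip.move_l(F(0,.08,.26),max_speed=.25)
k=manip.get_calibration("wrist");pic,d=manip.grab_frame("wrist")
W=world(d,k);P=W-F(0,0,0);fx=P@fX;fy=P@fY;Z=W[...,2]
m=(abs(fx)<.02)&(fy>.012)&(fy<.09)&(Z>.0275)&(Z<.037); print(rect(np.dstack([fx,fy]),m),np.nanmedian(Z[m]),np.percentile(fy[m],[1,99]),np.percentile(fx[m],[1,99]))
m=(abs(fx)<.012)&(fy>-.12)&(fy<-.06)&(Z>.14)&(Z<.2)
for z in (.12,.14,.15,.16,.18):
    s=(abs(fx)<.012)&(fy>-.13)&(fy<-.06)&(abs(Z-z)<.003); print(z,np.round(1e3*np.percentile(fy[s],[2,98]),1) if s.any() else None)
u=proj(F(0,0,.05),k);print(u)
x0,y0=[int(max(0,c)) for c in (u-[140,120])];cv2.imwrite("pics/w4.png",cv2.resize(pic[y0:y0+240,x0:x0+280,::-1],(700,600)))
print(manip.current_time())
```

```text
(((0.8122653961181641, 34.06464767456055), (43.904151916503906, 24.640586853027344), 89.558837890625), 673) 0.03214284661856537 [0.01234903 0.05583132] [-0.01155967  0.01291014]
0.12 None
0.14 [-79.7 -75.3]
0.15 [-84.4 -78.6]
0.16 [-80.8 -80.6]
0.18 None
[274.96812378 243.44472177]
23.6667
```

View pics/w4.png

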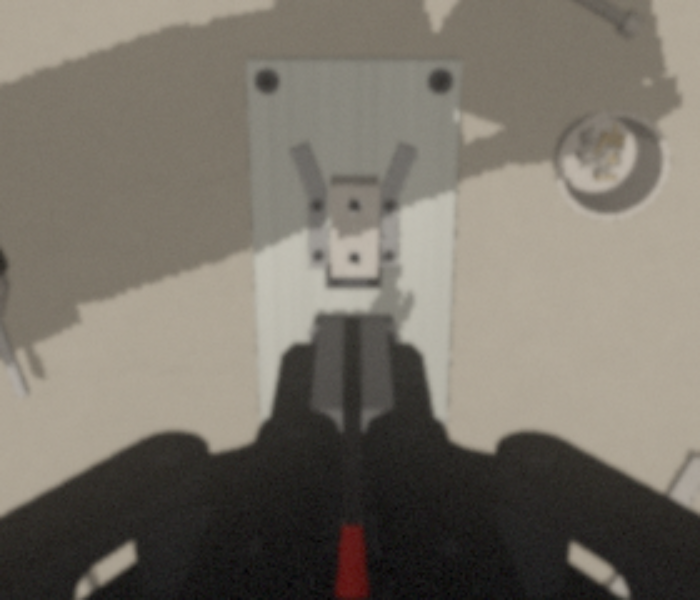

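The block (353,230) sits between the rails against the dark stop at (353,283). The fit puts it at x≈0.7 mm with its back end at about 55.5 mm, so it is home. Next is the handle, with force-guarded steps.

```bash
cat > push.py <<'E'
from h import *
from bench import manip
P=np.array([(-83,148),(-105,144),(-117,136),(-125,125),(-130,109),(-133,90),(-136,74),(-137,62)],float)/1e3
s=np.r_[0,np.cumsum(np.linalg.norm(np.diff(P,axis=0),axis=1))]
from scipy.interpolate import PchipInterpolator
c=PchipInterpolator(s,P); dc=c.derivative()
def tip(u):
    g=c(u);t=dc(u);t/=np.linalg.norm(t);q=g-.0075*t   # contact point on grip surface
    return F(0,q[0]+.0114,q[1])                        # finger's lower -y edge there
def rd(b,n=4):
    v=[]
    for _ in range(n): v.append(ff(manip,b)); manip.dwell(.01)
    return np.mean(v,0)
E
python3 - <<'E'
from push import *
manip.move_l(F(0,-.052,.26),max_speed=.25)
manip.move_l(F(0,-.054,.155),max_speed=.15)
manip.dwell(.1); b=np.mean([(manip.dwell(.01),manip.current_force())[1] for _ in range(8)],0);np.save("f3.npy",b)
manip.move_l(tip(0),max_speed=.06); print(np.round(rd(b),1))
u=0
while u<.085:
    u+=.002; manip.move_l(tip(u),max_speed=.04); f=rd(b,2); n=np.linalg.norm(f); print(round(u*1e3),np.round(f,1),end=" ")
    if n>5: print("STOP");break
np.save("u.npy",u);print(manip.current_time(),s[-2],manip.current_ee_pos())
E
```

```text
[ 0.5 -0.2 -0.5]
2 [0.  0.3 0.3] 4 [0.4 0.  0. ] 6 [-0.5  1.3 -0.6] 8 [ 0.2  1.4 -1. ] 10 [-0.1  1.4 -0.6] 12 [-0.1  1.1  0.3] 14 [0.2 1.6 0. ] 16 [0.3 0.9 0.5] 18 [-0.1  1.1 -0.7] 20 [ 0.2  1.5 -0.2] 22 [ 0.9  1.7 -0.6] 24 [ 0.1  1.1 -0.5] 26 [ 0.8  1.8 -0.2] 28 [-0.2  1.3 -0.3] 30 [ 0.2  0.9 -0.3] 32 [ 0.8  1.9 -0.1] 34 [ 0.4  0.7 -0.2] 36 [ 0.6  1.4 -0.3] 38 [ 0.3  1.2 -0.4] 40 [0.2 0.9 0.1] 42 [ 0.4  0.7 -0.5] 44 [ 0.   0.8 -0.1] 46 [ 0.3  0.6 -0.4] 48 [ 0.2 -0.2 -0.1] 50 [0.5 0.4 0. ] 52 [ 0.8  0.3 -0.7] 54 [ 0.7  0.1 -0.6] 56 [ 0.7 -0.6  0.3] 58 [ 0.2 -0.4 -0. ] 60 [ 0.3  0.2 -0.6] 62 [ 0.6 -0.5 -0.8] 64 [-0.2 -0.2 -0.1] 66 [ 0.6 -0.1 -0.1] 68 [ 0.6 -0.  -0.9] 70 [ 0.1 -0.2 -0.1] 72 [ 0.4 -0.1 -0.9] 74 [ 0.6 -0.1  0. ] 76 [ 0.1 -0.3 -0.7] 78 [ 0.7 -0.4  0.6] 80 [-0.  -0.3  3.4] 82 [-0.4 -2.1  4.6] STOP
36.6833 0.10266161465760056 [ 0.5700188  -0.046859    0.10204142]
```

Run:
```python
from push import *
b=np.load("f3.npy");u=float(np.load("u.npy"));pk=0;low=0
while u<s[-1]:
    u+=.0007; manip.move_l(tip(u),max_speed=.02); f=rd(b,3); n=np.linalg.norm(f);pk=max(pk,n); print(round(u*1e3,1),np.round(f,1),end=" ")
    if n>12.5: print("HIGH");break
    low=low+1 if n<1.3 else 0
    if pk>5 and low>=2: print("LOW");break
np.save("u.npy",u);print(manip.current_time(),manip.current_ee_pos())
```

```text
82.7 [-0.4 -2.3  4.7] 83.4 [-0.7 -2.3  5. ] 84.1 [-0.  -2.4  5.1] 84.8 [-0.4 -2.3  4.9] 85.5 [-0.3 -2.6  4.8] 86.2 [ 0.  -2.2  4.6] 86.9 [ 0.7 -2.2  4.2] 87.6 [ 1.1 -2.6  4.1] 88.3 [ 1.3 -1.5  3.9] 89.0 [ 1.8 -2.8  3.3] 89.7 [ 1.8 -0.9  2.7] 90.4 [ 1.1 -1.8  1.9] 91.1 [ 1.6 -0.6  2.7] 91.8 [ 1.6 -1.1  2. ] 92.5 [ 1.3 -1.7  1.6] 93.2 [ 1.  -1.3  1.8] 93.9 [ 0.9 -0.7  0.8] 94.6 [ 0.8 -0.4  0.3] 95.3 [ 0.6 -0.5  0.5] LOW
41.9083 [ 0.56942603 -0.04862051  0.08850555]
```

The force peaked at about 5.5 N and eased to nearly nothing, as expected past the centre. I'll go on lightly to feel for the stop, then lift away and look.

Run:
```python
from push import *
b=np.load("f3.npy");u=float(np.load("u.npy"))
while u<s[-1]:
    u+=.0006; manip.move_l(tip(u),max_speed=.02); f=rd(b,3); n=np.linalg.norm(f); print(round(u*1e3,1),np.round(f,1),end=" ")
    if f[2]>3 or n>5: print("STOP contact");break
p=np.array(manip.current_ee_pos());print(p)
manip.move_l(p+[0,0,.06],max_speed=.08); print("free",np.round(rd(b),1))
manip.move_l(F(0,.02,.27),max_speed=.25)
manip.move_l(F(0,.13,.27),max_speed=.25)
for c in ("wrist","top","scene"):
    k=manip.get_calibration(c);pic,d=manip.grab_frame(c)
    W=world(d,k);Q=W-F(0,0,0);fx=Q@fX;fy=Q@fY;Z=W[...,2]
    m=(abs(fx)<.02)&(fy>.02)&(fy<.09)&(Z>.0275)&(Z<.037)
    if m.any(): print(c,"blk fy",np.percentile(fy[m],[2,98]),"fx",np.percentile(fx[m],[2,98]))
    m=(abs(fx)<.006)&(fy<-.09)&(fy>-.18)&(Z>.04)&(Z<.2)
    if m.any(): print(c,"handle z",np.percentile(Z[m],[5,50,95]),"fy",np.percentile(fy[m],[2,98]))
    print([(np.round(r["at"],3),round(r["confidence"],2)) for r in manip.look_for(c,"clamp_spindle")[:1]])
    if c!="top":
        uv=proj(F(0,0,.04),k);w=140 if c=="wrist" else 70
        x0,y0=int(max(0,uv[0]-w)),int(max(0,uv[1]-w)); cv2.imwrite(f"pics/e_{c}.png",cv2.resize(pic[y0:y0+2*w,x0:x0+2*w,::-1],(560,560)))
print(manip.current_time())
```

```text
95.9 [ 0.4 -0.   0.3] 96.5 [ 0.5 -0.1  0.3] 97.1 [ 0.1 -0.6 -0.3] 97.7 [0.3 0.1 0.4] 98.3 [-0.6  0.7  4.7] STOP contact
[ 0.56945039 -0.04929361  0.0859117 ]
free [ 0.3 -0.3  0. ]
wrist blk fy [0.0290938  0.05568635] fx [-0.01149016  0.01290486]
wrist handle z [0.07227915 0.08233367 0.08412838] fy [-0.11210471 -0.09187019]
[(array([0.604, 0.141, 0.009]), 0.61)]
top handle z [0.07971551 0.08631629 0.09057012] fy [-0.16645745 -0.09192641]
[(array([ 0.605, -0.012,  0.011]), 0.39)]
scene blk fy [0.02195535 0.05553408] fx [-0.01334225  0.01131429]
scene handle z [0.07882379 0.08543945 0.09131512] fy [-0.16388502 -0.09183949]
[]
46.0167
```

```bash
python3 -c "
import cv2,numpy as np
a,b=[cv2.resize(cv2.imread(f'pics/e_{c}.png'),(400,400)) for c in ('wrist','scene')];cv2.imwrite('pics/e.png',np.hstack([a,b]))"
```

```text
(no output)
```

View pics/e.png

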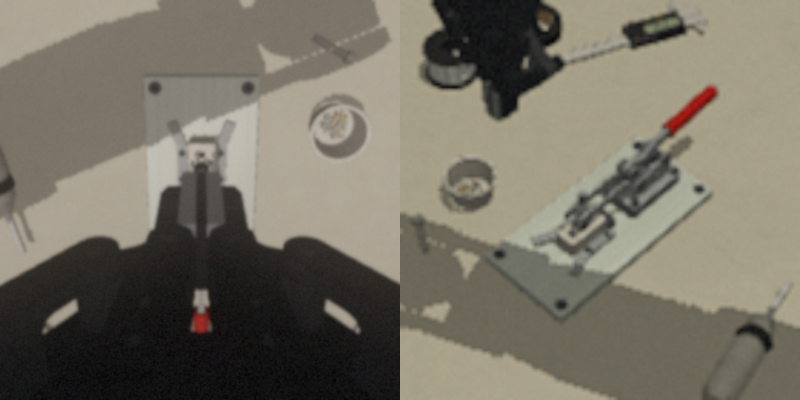

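The scene view shows the handle down and nearly level at (690,110), with the bar over the block and the spindle on it at (585,220). After I let go, the handle stayed on the stop I had felt, and the block is still home. The arm is clear, so I'm handing in.

```bash
python3 -c "
from bench import manip
manip.dwell(.3);print(manip.current_time());manip.sign_off()"
```

```text
46.3167
the job is handed in; nothing more can be done
```

The block is home in the channel, the toggle clamp looks locked on it, and I handed the job in at 46.3 s of the 72 s allowed.

**Block:**
- I gripped it near its rear end, set it on the plate before the channel and slid it in while still held.
- I then pushed it home with closed fingers. Contact began at about 5 N, and I stopped at 9.6 N, under the 25 N limit.
- The wrist camera put it at x ≈ 0.7 mm with its rear end at about 55.5 mm. It was still there after clamping.

**Clamp:**
- I pushed the handle back and down in small force-checked steps. The force peaked at about 5.7 N and eased to nearly nothing.
- The handle then ran ahead freely, and I felt its stop at about 4.8 N and backed off.
- With the fingers away and the force reading zero, the handle stayed down and nearly level at about 85 mm.

**Checks that failed or are missing:**
- The detector did not find the closed clamp's spindle. It gave two wrong places on the plate and one miss. I judged the lock from the forces felt, the handle height and the picture.
- I could not measure how hard the tip presses on the block.
- I made no measured check that the other things stayed put. The arm never came near them, and those visible in the last picture look undisturbed.

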